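# Square a parts tray on the code reader and start the scan

### The job

Gently push the yellow parts tray along the bench, without gripping, lifting or tipping it, until its long side sits flush against the aluminium fence of the scanning station, centred between the two red lines. Then press the green button on the reader fully down, let it go, and finish clear of everything. Leave the black tray and the other things on the bench where they are.

Things in the scene. Friction and masses are not known exactly. Their poses are not given: they have to be found in the camera images.
- yellow_tray: The tray to push: open yellow plastic tray, 90 mm along its x, 130 along its y, 45 high, 4 mm walls with flat vertical outsides, filled with six clear parts standing 4 mm over the rim; 0.26 to 0.49 kg, needs up to about 6 N to slide. Origin: centre of its underside. Starts left or right on the bench, 10 mm or more short of the fence, turned up to 0.3 rad; the black tray is on the other side.
- station: Fixed scanning station (place and yaw vary). Origin: on the bench, middle of the fence's front face; x points away from the robot through the fence, y along it. Aluminium fence: y -300 to 300 mm, x 0 to 12, 35 high. Grey reader behind it: x 13 to 83, y -60 to 60, 42 high. Two flat red lines, 6 mm wide, run 115 mm out from the fence towards the robot at y = -74 and 74.
- home (a point): Point on the bench midway between the red lines, 45 mm in front of the fence: where the centre of the tray's underside must be, with the tray's x axis along the station's x.
- start_top (a point): The middle of the top face of the green start button, a round spring button of 30 mm diameter in a black housing on the grey reader, at x = 48, y = 0 mm in the station's frame; it is pressed straight down, 6 mm of travel, about 5 N fully down, and springs back.
- start (a joint): Travel of the green button, m: 0 released, 0.006 fully down.
- black_tray: Bystander: a black tray of the same size and contents (90 x 130 x 45 mm), origin at the centre of its underside.
- housing_a: Bystander: clear plastic housing with a yellow strip, 45 x 45 mm foot, 65 mm high, on the left; origin at the centre of its underside.
- housing_b: Bystander: the same kind of clear housing, on the right; origin at the centre of its underside.
- tape_roll: Bystander: roll of yellow tape lying flat, 90 mm diameter, 24 mm high, near the robot in the middle; origin at the centre of its underside.
- bottle: Bystander: clear bottle with a blue label, 64 mm diameter, 170 mm high, on the far right; origin at the centre of its underside.
- screwdriver: Bystander: red-handled screwdriver lying on the bench on the far left; origin near its middle, on the bench.

How it is judged (in metres and radians):
On the way, in this order (a step that is already met when the one before it is completed fails the run):
1. the yellow tray is flush against the fence, square to it and centred between the red lines (x of yellow_tray in the frame of station above -0.0485 m and y of yellow_tray in the frame of station between -0.008 and 0.008 m and angle between the x axis of yellow_tray and the x axis of station, either way round below 0.05 rad and height (world z) of yellow_tray below 0.004 m and linear speed of yellow_tray below 0.01 m/s), for 0.2 s.
2. the green button is pressed down (at least 4.5 mm of its 6) (value of joint start above 0.0045 m).
At the end, for the whole second after the job is handed in: The yellow tray rests flat, its centre at most 48.5 mm before the fence (45 is touching), within 8 mm of the middle of the red lines and 0.05 rad of square; the button was then pressed at least 4.5 mm and is released; every bystander is within 20 mm of its start (all of step 1 and value of joint start below 0.002 m and distance of each of black_tray, housing_a, housing_b, tape_roll, bottle, screwdriver from where it was at the start of the episode below 0.02 m).
It fails at once if the yellow tray is lifted more than 6 mm or tipped more than 0.12 rad (height (world z) of yellow_tray above 0.006 m or angle between yellow_tray's own z axis and vertical above 0.12 rad).
It fails at once if the yellow tray is gripped or rammed with more than 60 N (contact force between yellow_tray and the fingers above 60 N).
It fails at once if the black tray is moved more than 20 mm (distance of black_tray from where it was at the start of the episode above 0.02 m).
It fails at once if a housing, the tape roll, the bottle or the screwdriver is moved more than 20 mm (distance of any of housing_a, housing_b, tape_roll, bottle, screwdriver from where it was at the start of the episode above 0.02 m).
It also fails if it takes over 54 s, if anything falls off the work surface, if the arm or the gripper's body presses on something with over 40 N, if the wrist force passes 120 N, or if a joint passes its speed limit or range.

### The arm

A 7-joint arm with a two-finger parallel gripper is mounted at the origin on the work surface. World frame = base frame: x ahead of the robot, y to its left, z up, the work surface at z = 0. Lengths are in mm, angles in rad, forces in N, time in s.
With the tool pointing down it reaches from about 425 to 875 mm from the base axis. Payload 4.7 kg.
Tool frame: the origin (TCP) lies on the centre line of the jaws, within the pads' length; the fingertips stand 25 mm ahead of it and the grasp point (between the pads) lies 6 mm ahead of it; z points along the fingers, y is the line along which they close (so a half turn about z gives the same grasp; the last joint's range is limited). The gripper opens to 87 mm and grips with 3 to 60 N. Pads are 19 mm wide; open, the fingers measure 117 mm over their backs; the gripper's body (75 mm by 190 mm) begins 51 mm behind the grasp point.
Start: joints at [-1.238, 0.321, -0.07, 1.45, 0.023, 1.371, -0.057], TCP at [203.754, 617.258, 247.587] pointing down, gripper open.
Joint ranges: [-2.86, 2.86], [-0.3, 2.09], [-1.38, 1.24], [0.06, 2.45], [-1.56, 4.7], [0.09, 2.05], [-2.69, 2.69]. Speed limits (rad/s): [2.57, 2.57, 3.14, 3.14, 3.14, 3.14, 3.14].

### API

Orientations are given as a unit quaternion [w, x, y, z].
In Python, from station import telemetry, cams, job gives the robot as it stands.
- The arm moves only by the tool send_rows, never from a script. Its argument "plan" is text: rows parted by semicolons, each of 5 numbers parted by spaces: the gripper command: -1 is fully open, 1 is shut, values between are in proportion, then the shift along the tool's x, y, z in mm, then the turn about the tool's z in rad. A call has 1 to 5 rows; each row shifts and turns the commanded pose from where the row before left it, along the tool's axes as they then stand; what a row does not reach is not made up. A row lasts 1/12 s, in which the tool goes at most 41.7 mm and 7.16 degrees, less where a joint would pass 70% of its speed; a pose out of reach is approached as far as the arm can. A call with a gripper value outside its range is refused whole. The fingers move at their own pace and stop on an object; the grip force is fixed at half the most. Time passes only in rows, so rows that do not move let the fingers close. It gives the time, the measured TCP pose, the force, the opening and the grip force at its end, in the units of the state.
- telemetry.state(): the state, without advancing time (a new reading comes with each control period).
- cams.camera(name): name is "scene" or "top"; returns the picture (420x560x3 uint8, red, green, blue); there is no depth.
- cams.get_calibration(name): a dict with "vfov" (degrees; the focal length in pixels is half the picture's height over the tangent of half this angle, whatever the lens; pixels are square), "cx", "cy" (the principal point, pixels), "dist_coeffs" ([k1, k2, p1, p2, k3] as OpenCV has them; the pictures are not rectified), "R" (3x3) and "t" (3): a world point X has camera coordinates R X + t. Camera axes: x right, y down, z forward; pixel columns grow to the right and rows downward; lengths in mm; the calibration is good to about 2 mm. A picture is of the moment at which its call begins. get_calibration takes no time and is no camera call.
- job.sign_off(): hands the job in; it is judged then, once.
The state is a dict: "time": time; "joint_pos": joint angles; "qvel": joint speeds; "tau": joint torques, N m; "eef_pos": TCP position; "ee_rot": TCP orientation; "ft_force": force on the tool from outside, world axes, zero at the start; "torque": the same for the moment, N m; "gripper_width": finger opening in mm; "finger_force": force on a finger pad.
Only numpy, scipy, OpenCV 4.12 (cv2) and the standard library are available. Lean on these libraries where they do the work, as an engineer would, in place of code of your own. Each camera call takes 0.05 s, during which the arm holds its last target. There are 200 camera calls.

## Working session

There is one attempt and no reset: what is moved stays moved. The work goes in short steps, Python scripts to look and compute and a tool call to move; the robot and the scene stay as the last step left them, time stands still between calls to the robot, and variables do not carry over. Pictures are saved under pics/ and viewed, at most 10 in all, crops included, and the job is handed in when it is done.

Besides the shell and the picture viewer there is one more tool, called after ">>>" as a command line: name --argument value ..., lists and objects as JSON in quotes. send_rows: Moves the arm, as the interface text tells. Its arguments: {"type":"object","properties":{"plan":{"type":"string"}},"required":["plan"]}

```bash
mkdir -p pics; ls
python3 - <<'E'
from station import telemetry, cams, job
import cv2
for n in("scene","top"):
    im=cams.camera(n); cv2.imwrite(f"pics/{n}0.png",im[:,:,::-1]); c=cams.get_calibration(n); print(n,c)
print(telemetry.state())
E
```

```text
pics
scene {'vfov': 42.16015140305003, 'cx': 281.18799136212596, 'cy': 218.98973862302083, 'dist_coeffs': array([0.04003199, 0.        , 0.        , 0.        , 0.        ]), 'R': array([[ 0.75161506,  0.65935727,  0.01796635],
       [ 0.46044584, -0.50497895, -0.73005883],
       [-0.47229697,  0.55699574, -0.68314809]]), 't': array([-425.30874783, -208.38067014, 1882.22921754])}
top {'vfov': 57.37843349921698, 'cx': 281.04227524162394, 'cy': 212.90072225574968, 'dist_coeffs': array([-0.0776522,  0.       ,  0.       ,  0.       ,  0.       ]), 'R': array([[-0.1960225 , -0.98059331, -0.00345532],
       [-0.95788609,  0.19223492, -0.21330722],
       [ 0.20983187, -0.03850321, -0.97697906]]), 't': array([ 88.51755574, 545.65402545, 925.32372513])}
{'time': 0.1, 'joint_pos': array([-1.23790352,  0.32177701, -0.07010432,  1.45152248,  0.02263192,
        1.37081868, -0.05688579]), 'qvel': array([ 0.00042707, -0.00157679, -0.00073473, -0.00608669,  0.00010503,
       -0.00031019,  0.00119545]), 'tau': array([ 5.31043497e-04, -4.92576313e+01, -4.05096570e-01, -3.13396597e+01,
       -6.39885664e-02,  3.95545817e-02,  7.73181114e-05]), 'eef_pos': array([203.62612378, 616.81188082, 246.5680691 ]), 'ee_rot': array([-7.96490649e-05,  1.58689467e-01,  9.87328161e-01, -8.65490105e-04]), 'ft_force': array([-0.32882067,  1.13746499,  0.4741411 ]), 'torque': array([-0.0293226 , -0.00186561, -0.01583377]), 'finger_force': 0.0, 'gripper_width': 87.56226255369775}
```

View pics/scene0.png

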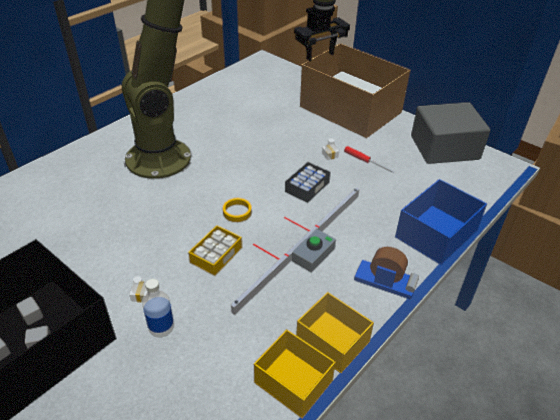

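View pics/top0.png

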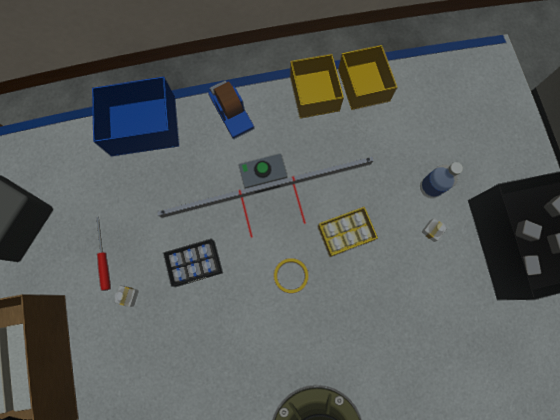

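The top view shows the yellow tray on the right at about (348,232), turned relative to the fence. The fence runs (163,214)–(371,160), the red lines end near (251,237) and (304,223), and the button is at (263,169). The black tray is on the left at (193,263) and the tape roll is at (291,276).

```bash
cat > h.py <<'E'
from station import telemetry, cams, job
import cv2, numpy as np
from scipy.optimize import least_squares, minimize
def cal(n):
    c=cams.get_calibration(n); f=210/np.tan(np.radians(c["vfov"]/2))
    return np.array([[f,0,c["cx"]],[0,f,c["cy"]],[0,0,1]]),c["dist_coeffs"],c["R"],c["t"]
C={n:cal(n) for n in("scene","top")}
def proj(n,P):
    K,d,R,t=C[n]; return cv2.projectPoints(np.float64(P).reshape(-1,1,3),cv2.Rodrigues(R)[0],t,K,d)[0].reshape(-1,2)
def back(n,uv,z):
    K,d,R,t=C[n]; u=cv2.undistortPoints(np.float64(uv).reshape(-1,1,2),K,d).reshape(-1,2)
    r=np.c_[u,np.ones(len(u))]@R; o=-R.T@t
    return o+r*((z-o[2])/r[:,2])[:,None]
def grab(n): return np.ascontiguousarray(cams.camera(n))
def hsv(im): return cv2.cvtColor(im,cv2.COLOR_RGB2HSV)
def comp(m,near):
    k,l,s,c=cv2.connectedComponentsWithStats(m.astype(np.uint8)); 
    i=1+np.argmin([np.hypot(*(c[j]-near))+(1e4 if s[j,4]<15 else 0) for j in range(1,k)]); return l==i,c[i]
def box(p,h=45):
    c,s=np.cos(p[2]),np.sin(p[2])
    return np.array([[p[0]+c*a-s*b,p[1]+s*a+c*b,z] for z in(0,h) for a in(-45,45) for b in(-65,65)])
def S(wx,wy,st): # world->station
    c,s=np.cos(st[2]),np.sin(st[2]); dx,dy=wx-st[0],wy-st[1]; return c*dx+s*dy,-s*dx+c*dy
def yellow(im):
    h=hsv(im); return (h[...,0]>18)&(h[...,0]<35)&(h[...,1]>110)&(h[...,2]>60)
def fit_tray(ims,p0,fixed=None):
    """fit silhouette of the tray (soft IoU on a 4x upsampled crop)"""
    T={}
    for n,im in ims.items():
        c=proj(n,[[p0[0],p0[1],22]])[0]; m=cv2.morphologyEx(yellow(im).astype(np.uint8),cv2.MORPH_CLOSE,np.ones((3,3)))
        x0,y0=int(c[0])-50,int(c[1])-50; m=m[y0:y0+100,x0:x0+100]
        k,l,s,_=cv2.connectedComponentsWithStats(m); m=(l==1+np.argmax(s[1:,4])).astype(np.uint8)
        hull=cv2.convexHull(np.argwhere(m)[:,::-1].astype(np.int32)); f=cv2.fillConvexPoly(np.zeros_like(m),hull,1)
        T[n]=(cv2.resize(f,None,fx=8,fy=8,interpolation=cv2.INTER_NEAREST),x0,y0)
    def cost(p):
        e=0
        for n,(f,x0,y0) in T.items():
            q=(proj(n,box(p))-[x0,y0]+.5)*8
            g=cv2.fillConvexPoly(np.zeros_like(f),cv2.convexHull(np.round(q*16).astype(np.int32)),1,shift=4)
            e+=np.sum(f!=g)/np.sum(f)
        return e
    best=None
    for da in(-.2,0,.2):
        x=np.array(p0)+[0,0,da]
        r=minimize(cost,x,method="Nelder-Mead",options=dict(initial_simplex=[x,x+[15,0,0],x+[0,15,0],x+[0,0,.15]],xatol=.05,fatol=1e-5))
        if best is None or r.fun<best.fun: best=r
    return best.x,best.fun
E
python3 - <<'E'
from h import *
ims={n:grab(n) for n in C}
im=ims["top"];h=hsv(im)
red=((h[...,0]<8)|(h[...,0]>172))&(h[...,1]>110)
L=[]
for near in((246,213),(298,200)):
    m,c=comp(red,near); uv=np.argwhere(m)[:,::-1]; w=back("top",uv,0)[:,:2]
    d=np.linalg.svd(w-w.mean(0))[2][0]; d*=np.sign(d[0]); t=(w-w.mean(0))@d
    L.append((w.mean(0),d)); print("line",w.mean(0),np.arctan2(d[1],d[0]),t.min(),t.max(),m.sum())
ims2=ims["scene"];hs=hsv(ims2)
for near in((300,222),(268,250)):
    m,c=comp(((hs[...,0]<8)|(hs[...,0]>172))&(hs[...,1]>110),near); uv=np.argwhere(m)[:,::-1]; w=back("scene",uv,0)[:,:2]
    d=np.linalg.svd(w-w.mean(0))[2][0]; d*=np.sign(d[0]); t=(w-w.mean(0))@d
    print("sc line",w.mean(0),np.arctan2(d[1],d[0]),t.min(),t.max(),m.sum())
g={}
for n,near in(("top",(263,169)),("scene",(315,242))):
    hh=hsv(ims[n]); m,c=comp((hh[...,0]>40)&(hh[...,0]<85)&(hh[...,1]>90),near); g[n]=c; print(n,"green",c,m.sum())
r=least_squares(lambda X:np.r_[proj("top",X)[0]-g["top"],proj("scene",X)[0]-g["scene"]],[750,0,55]);print("button",r.x,r.fun)
x0=back("top",[(348,232)],45)[0]
print(fit_tray(ims,[x0[0],x0[1],.1]))
for n in C: print(n,fit_tray({n:ims[n]},[x0[0],x0[1],.1]))
for nm,uv in(("black",(193,263)),("tape",(291,276)),("houseB",(433,231)),("fenceL",(163,214)),("fenceR",(371,160))): print(nm,back("top",[uv],{"black":45,"tape":12,"houseB":40,"fenceL":35,"fenceR":35}[nm])[0])
cv2.imwrite("pics/crop1.png",cv2.resize(im[130:300,150:390],None,fx=3.3,fy=3.3,interpolation=cv2.INTER_CUBIC)[:,:,::-1])
E
```

```text
line [575.57928747  72.37540255] 0.058771863137918504 -57.054666359091634 55.243689806734174 73
line [582.41368662 -75.59788241] 0.06382129263416551 -57.04359357257589 56.65367844862416 74
sc line [562.92538661  72.91220434] 0.05750567867623486 -47.02033360838143 46.48806925928376 37
sc line [571.86153558 -74.82382056] 0.06369555827557079 -46.8429112459395 44.31762973766107 42
top green [261.96153846 167.19230769] 104
scene green [314.31707317 240.37804878] 82
button [683.01829328   4.88801183  60.13350105] [-0.03792822 -0.02386168 -0.04633382  0.010888  ]
(array([ 4.76781453e+02, -1.81308606e+02,  1.60548577e-01]), np.float64(0.0894188652256834))
scene (array([ 4.75443995e+02, -1.79812499e+02,  1.65872418e-01]), np.float64(0.035048076923076925))
top (array([ 4.77396289e+02, -1.82688911e+02,  1.54242914e-01]), np.float64(0.03867079889807162))
black [471.50720404 224.44440996  45.        ]
tape [392.58877516 -14.6801872   12.        ]
houseB [ 430.64142149 -401.72109322   40.        ]
fenceL [616.20369856 285.99381667  35.        ]
fenceR [ 654.01940233 -290.56155436   35.        ]
```

View pics/crop1.png

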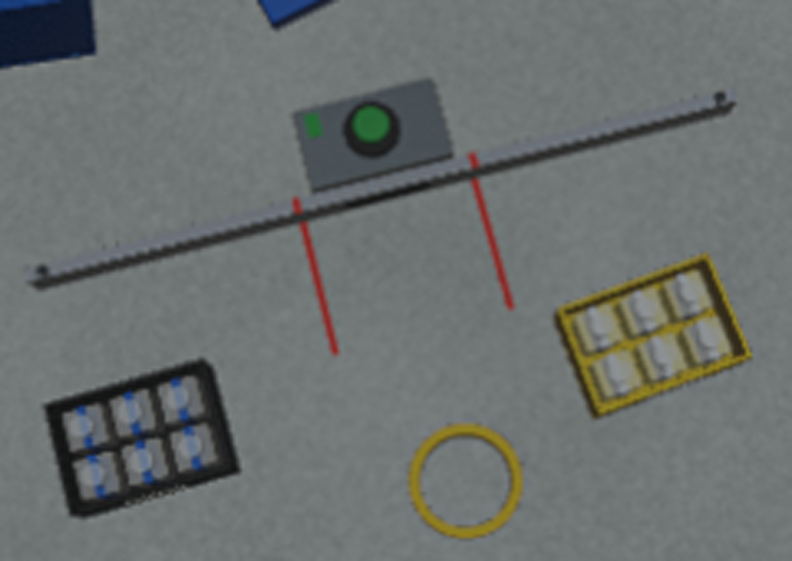

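The crop confirms the station and shows the tray is turned slightly. The fence yaw is about 0.063 and the station origin about (635.5, 1.9). The tray is at (477,-181) with yaw 0.16. I'll push in three legs: along x past the tape roll, then along y, then along x onto the fence. First is the transit at height.

>>> send_rows --plan "-1 -25.3 -24.4 0 0;-1 -25.3 -24.4 0 0;-1 -25.3 -24.4 0 0;-1 -25.3 -24.4 0 0;-1 -25.3 -24.4 0 0"

```text
time: 0.62
eef_pos: [286.1, 460.1, 247.3]
ee_rot: [-0.0, 0.159, 0.987, -0.0]
ft_force: [0.4, 0.2, 0.2]
gripper_width: 87.1
finger_force: 0.0
```

>>> send_rows --plan "-1 -25.3 -24.4 0 0;-1 -25.3 -24.4 0 0;-1 -25.3 -24.4 0 0;-1 -25.3 -24.4 0 0;-1 -25.3 -24.4 0 0"

```text
time: 1.03
eef_pos: [368.0, 304.5, 247.6]
ee_rot: [0.0, 0.159, 0.987, 0.0]
ft_force: [0.2, 0.8, 0.4]
gripper_width: 87.2
finger_force: 0.0
```

>>> send_rows --plan "-1 -25.3 -24.4 0 0;-1 -25.3 -24.4 0 0;-1 -25.3 -24.4 0 0;-1 -25.3 -24.4 0 0;-1 -25.3 -24.4 0 0"

```text
time: 1.45
eef_pos: [449.8, 149.1, 247.7]
ee_rot: [0.0, 0.159, 0.987, 0.0]
ft_force: [1.3, 0.7, -0.2]
gripper_width: 86.9
finger_force: 0.0
```

>>> send_rows --plan "-1 -6 -33.4 0 0;-1 -6 -33.4 0 0;-1 -6 -33.4 0 0;-1 -6 -33.4 0 0;-1 -6 -33.4 0 0"

```text
time: 1.87
eef_pos: [425.0, -18.9, 247.5]
ee_rot: [0.0, 0.159, 0.987, 0.0]
ft_force: [0.4, 0.2, -0.4]
gripper_width: 87.3
finger_force: 0.0
```

>>> send_rows --plan "-1 -6 -33.4 0 0;-1 -6 -33.4 0 0;-1 -6 -33.4 0 0;-1 -6 -33.4 0 0;-1 -6 -33.4 0 0"

```text
time: 2.28
eef_pos: [401.0, -186.8, 247.6]
ee_rot: [0.0, 0.159, 0.987, 0.0]
ft_force: [1.5, -0.7, 0.1]
gripper_width: 87.0
finger_force: 0.0
```

>>> send_rows --plan "-1 0 0 0 0.12;-1 0 0 0 0.12;-1 0 0 0 0.12;-1 0 0 0 0.12;-1 0 0 0 0.12"

```text
time: 2.7
eef_pos: [401.5, -185.3, 247.5]
ee_rot: [-0.0, 0.446, 0.895, 0.0]
ft_force: [-0.3, -0.4, 0.6]
gripper_width: 86.9
finger_force: 0.0
```

>>> send_rows --plan "-1 0 0 0 0.12;-1 0 0 0 0.12;-1 0 0 0 0.12;-1 0 0 0 0.12;-1 0 0 0 0.12"

```text
time: 3.12
eef_pos: [401.6, -185.2, 247.5]
ee_rot: [-0.0, 0.691, 0.723, 0.0]
ft_force: [-0.7, -1.1, -0.7]
gripper_width: 87.3
finger_force: 0.0
```

>>> send_rows --plan "-1 0 0 0 0.12;-1 0 0 0 0.12;-1 0 0 0 0.12;-1 0 0 0 0.12;-1 0 0 0 0.12"

```text
time: 3.53
eef_pos: [401.6, -185.2, 247.5]
ee_rot: [-0.0, 0.874, 0.487, 0.0]
ft_force: [-0.3, -0.1, -0.8]
gripper_width: 86.9
finger_force: 0.0
```

>>> send_rows --plan "-1 0 0 0 0.12;-1 0 0 0 0.12;-1 0 0 0 0.12;-1 0 0 0 0.12;-1 0 0 0 0.12"

```text
time: 3.95
eef_pos: [401.6, -185.2, 247.5]
ee_rot: [-0.0, 0.978, 0.207, 0.0]
ft_force: [-0.4, 0.0, 0.0]
gripper_width: 86.9
finger_force: 0.0
```

>>> send_rows --plan "-1 0 0 0 0.12;-1 0 0 0 0.12;-1 0 0 0 0.12;-1 0 0 0 0;-1 0 0 0 0"

```text
time: 4.37
eef_pos: [401.6, -185.3, 247.5]
ee_rot: [-0.0, 0.999, 0.033, -0.0]
ft_force: [-0.2, -0.1, -0.5]
gripper_width: 87.1
finger_force: 0.0
```

>>> send_rows --plan "-1 0 0 38 0;-1 0 0 38 0;-1 0 0 38 0;-1 0 0 38 0;-1 0 0 30 0"

```text
time: 4.78
eef_pos: [400.5, -184.8, 63.2]
ee_rot: [-0.0, 0.999, 0.033, -0.001]
ft_force: [0.8, 0.3, -0.6]
gripper_width: 86.7
finger_force: 0.0
```

>>> send_rows --plan "-1 0 0 15 0;-1 0 0 10 0;-1 0 0 0 0;-1 3 0 0 0;-1 4 0 0 0"

```text
time: 5.2
eef_pos: [410.1, -185.1, 41.8]
ee_rot: [0.0, 0.999, 0.032, 0.001]
ft_force: [0.3, 0.1, 0.3]
gripper_width: 87.2
finger_force: 0.0
```

>>> send_rows --plan "-1 4 0 0 0;-1 4 0 0 0;-1 4 0 0 0;-1 4 0 0 0;-1 4 0 0 0"

```text
time: 5.62
eef_pos: [428.6, -183.3, 40.6]
ee_rot: [-0.0, 1.0, 0.032, -0.0]
ft_force: [-3.9, -0.2, 2.2]
gripper_width: 86.5
finger_force: 2.0
```

>>> send_rows --plan "-1 5 0 0 0;-1 5 0 0 0;-1 5 0 0 0;-1 5 0 0 0;-1 5 0 0 0"

```text
time: 6.03
eef_pos: [454.1, -182.0, 40.4]
ee_rot: [0.0, 1.0, 0.031, -0.0]
ft_force: [-2.4, 0.5, 1.1]
gripper_width: 87.2
finger_force: 1.5
```

>>> send_rows --plan "-1 5 0 0 0;-1 5 0 0 0;-1 5 0 0 0;-1 5 0 0 0;-1 5 0 0 0"

```text
time: 6.45
eef_pos: [479.2, -180.3, 40.5]
ee_rot: [0.0, 1.0, 0.031, 0.0]
ft_force: [-2.8, -0.4, -0.5]
gripper_width: 86.8
finger_force: 1.2
```

>>> send_rows --plan "-1 5 0 0 0;-1 5 0 0 0;-1 5 0 0 0;-1 5 0 0 0;-1 2 0 0 0"

```text
time: 6.87
eef_pos: [501.6, -178.8, 40.6]
ee_rot: [0.0, 0.999, 0.032, 0.0]
ft_force: [-3.1, -0.3, 1.1]
gripper_width: 87.0
finger_force: 1.3
```

>>> send_rows --plan "-1 -5 0 0 0;-1 -15 0 0 0;-1 -20 0 0 0;0 0 0 -40 0;0 0 0 -40 0"

```text
time: 7.28
eef_pos: [457.2, -181.2, 119.3]
ee_rot: [-0.001, 1.0, 0.031, -0.003]
ft_force: [2.0, 0.3, 0.7]
gripper_width: 80.1
finger_force: 0.0
```

>>> send_rows --plan "0 24.6 22.8 -5 0;0 24.6 22.8 0 0;0 24.6 22.8 0 0;0 24.6 22.8 0 0;0 0 0 0 -0.1205"

```text
time: 7.7
eef_pos: [568.4, -270.5, 125.2]
ee_rot: [0.003, 0.996, 0.091, 0.001]
ft_force: [-1.0, 0.3, -0.8]
gripper_width: 48.6
finger_force: 0.0
```

>>> send_rows --plan "0 0 0 0 -0.1205;0 0 0 0 -0.1205;0 0 0 0 -0.1205;0 0 0 0 -0.1205;0 0 0 0 -0.1205"

```text
time: 8.12
eef_pos: [564.9, -266.6, 126.0]
ee_rot: [0.001, 0.923, 0.386, 0.001]
ft_force: [-0.9, -0.5, -0.4]
gripper_width: 43.7
finger_force: 0.0
```

>>> send_rows --plan "0 0 0 0 -0.1205;0 0 0 0 -0.1205;0 0 0 0 -0.1205;0 0 0 0 -0.1205;0 0 0 0 -0.1205"

```text
time: 8.53
eef_pos: [564.9, -266.5, 126.1]
ee_rot: [0.001, 0.767, 0.642, 0.001]
ft_force: [0.6, 0.4, -0.3]
gripper_width: 43.3
finger_force: 0.0
```

>>> send_rows --plan "0 0 0 0 -0.1205;0 0 0 0 -0.1205;0 0 0 0 0"

```text
time: 8.78
eef_pos: [564.8, -266.6, 126.1]
ee_rot: [0.001, 0.685, 0.728, 0.001]
ft_force: [0.1, 1.3, -0.5]
gripper_width: 43.5
finger_force: 0.0
```

Run:
```python
from h import *
ims={n:grab(n) for n in C}
for n in C: cv2.imwrite(f"pics/{n}2.png",ims[n][:,:,::-1])
st=(635.5,1.9,.063)
for k in(ims,{"scene":ims["scene"]},{"top":ims["top"]}):
    p,f=fit_tray(k,[556,-178,.063]); print(p,f,S(p[0],p[1],st))
s=telemetry.state(); print(s["eef_pos"],s["joint_pos"].round(2),S(*s["eef_pos"][:2],st))
print(np.hstack([cv2.resize(ims[n],(400,300)) for n in C]).shape)
cv2.imwrite("pics/both2.png",np.hstack([ims["scene"][150:400,100:400],ims["top"][100:350,150:480]])[:,:,::-1])
```

```text
[ 5.58267149e+02 -1.79158026e+02  6.67527525e-02] 0.20243768815420188 (np.float64(-88.47874486881392), np.float64(-175.83638379476378))
[ 5.57248657e+02 -1.77442107e+02  8.51981992e-02] 0.1524501459143969 (np.float64(-89.38718436382959), np.float64(-174.05974654849504))
[ 5.58623307e+02 -1.79863076e+02  6.23690319e-02] 0.036693492196209584 (np.float64(-88.16768250829736), np.float64(-176.56245800610338))
[ 564.71633586 -266.54206967  125.94204546] [ 0.17  0.35  0.29  1.67 -0.11  1.13  0.54] (np.float64(-87.54390582972798), np.float64(-263.453101007231))
(300, 800, 3)
```

View pics/both2.png

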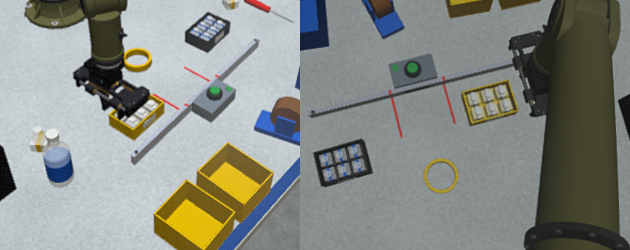

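>>> send_rows --plan "0 0 0 36 0;0 0 0 36 0;0 0 0 14 0;0 2 0 0 0;0 4 0 0 0"

```text
time: 9.3
eef_pos: [563.9, -260.8, 39.5]
ee_rot: [-0.0, 0.687, 0.727, -0.0]
ft_force: [0.5, -0.5, 0.8]
gripper_width: 43.3
finger_force: 0.0
```

>>> send_rows --plan "0 4 0 0 0;0 4 0 0 0;0 4 0 0 0;0 4 0 0 0;0 5 0 0 0"

```text
time: 9.72
eef_pos: [564.1, -241.0, 41.5]
ee_rot: [0.002, 0.687, 0.727, 0.0]
ft_force: [0.7, -4.2, 3.1]
gripper_width: 43.7
finger_force: 2.0
```

>>> send_rows --plan "0 6 0 0 0;0 6 0 0 0;0 6 0 0 0;0 6 0 0 0;0 6 0 0 0"

```text
time: 10.13
eef_pos: [561.1, -208.7, 39.5]
ee_rot: [-0.0, 0.686, 0.728, -0.0]
ft_force: [0.2, -3.8, 3.3]
gripper_width: 43.1
finger_force: 2.0
```

>>> send_rows --plan "0 6 0 0 0;0 6 0 0 0;0 6 0 0 0;0 6 0 0 0;0 6 0 0 0"

```text
time: 10.55
eef_pos: [559.3, -178.8, 39.5]
ee_rot: [-0.0, 0.686, 0.727, -0.0]
ft_force: [0.5, -3.9, 2.4]
gripper_width: 43.9
finger_force: 1.9
```

>>> send_rows --plan "0 6 0 0 0;0 6 0 0 0;0 6 0 0 0;0 6 0 0 0;0 6 0 0 0"

```text
time: 10.97
eef_pos: [557.5, -148.8, 39.4]
ee_rot: [-0.0, 0.686, 0.728, -0.0]
ft_force: [0.7, -2.8, 2.5]
gripper_width: 43.6
finger_force: 1.8
```

>>> send_rows --plan "0 6 0 0 0;0 6 0 0 0;0 6 0 0 0;0 4 0 0 0;0 0 0 0 0"

```text
time: 11.38
eef_pos: [556.3, -125.6, 39.3]
ee_rot: [-0.001, 0.686, 0.728, 0.0]
ft_force: [0.1, -0.2, 1.1]
gripper_width: 43.6
finger_force: 0.0
```

```bash
cat > look.py <<'E'
from h import *
import sys
g=[float(a) for a in sys.argv[1:4]]
ims={n:grab(n) for n in C}
for n in C: cv2.imwrite(f"pics/{n}_{sys.argv[4]}.png",ims[n][:,:,::-1])
st=(635.5,1.9,.063)
for k in(ims,{"scene":ims["scene"]},{"top":ims["top"]}):
    p,f=fit_tray(k,g); print(p,f,S(p[0],p[1],st))
s=telemetry.state(); print(s["eef_pos"],S(*s["eef_pos"][:2],st),s["ft_force"])
E
python3 look.py 549 -10 .063 3
```

```text
[ 5.49246600e+02 -4.57389300e+01  6.24436679e-02] 0.6595917630057804 (np.float64(-89.08155425452104), np.float64(-42.1140514244354))
[564.24365786 -30.0727066    0.74723136] 0.3443661971830986 (np.float64(-73.12792902526819), np.float64(-27.423097171569875))
[ 5.48858348e+02 -3.59177022e+01  6.07822735e-02] 0.1830844572896596 (np.float64(-88.8507077845091), np.float64(-32.2878637776752))
[ 556.0059244  -125.983016     39.07259101] (np.float64(-87.38767338426155), np.float64(-122.6245015387834)) [ 0.9910033  -0.41574586  0.65098076]
```

>>> send_rows --plan "0 4 0 0 0;0 6 0 0 0;0 6 0 0 0;0 6 0 0 0;0 6 0 0 0"

```text
time: 11.9
eef_pos: [554.5, -98.8, 39.3]
ee_rot: [-0.0, 0.686, 0.728, -0.0]
ft_force: [-0.7, -2.2, -0.3]
gripper_width: 43.7
finger_force: 0.9
```

>>> send_rows --plan "0 5 0 0 0;0 3 0 0 0;0 0 0 0 0;0 0 0 0 0"

```text
time: 12.23
eef_pos: [554.5, -90.8, 39.8]
ee_rot: [-0.0, 0.686, 0.728, 0.0]
ft_force: [0.6, 0.2, -0.0]
gripper_width: 43.8
finger_force: 0.0
```

>>> send_rows --plan "0 -10 0 0 0;0 -35 0 0 0;0 -35 0 0 0;0 -35 0 0 0;0 -35 0 0 0"

```text
time: 12.65
eef_pos: [563.0, -243.9, 39.9]
ee_rot: [0.0, 0.686, 0.727, 0.0]
ft_force: [0.4, 0.8, 0.5]
gripper_width: 43.9
finger_force: 0.0
```

```bash
python3 look.py 549 -10 .063 4
```

```text
[ 5.47378173e+02 -1.25910417e+01  6.29945282e-02] 0.08127412685305233 (np.float64(-88.85933884264085), np.float64(-8.914290312120583))
[ 5.46298170e+02 -1.14172742e+01  7.79464420e-02] 0.039313482570061516 (np.float64(-89.8633007196866), np.float64(-7.67485625829722))
[ 5.48083630e+02 -1.29843070e+01  5.92006827e-02] 0.03135405105438402 (np.float64(-88.1800404298203), np.float64(-9.351189913276835))
[ 561.51740167 -251.31860696   40.31107783] (np.float64(-89.77804999457055), np.float64(-248.05843969751027)) [-1.12426207 -0.55629176  0.84241573]
```

View pics/top_4.png

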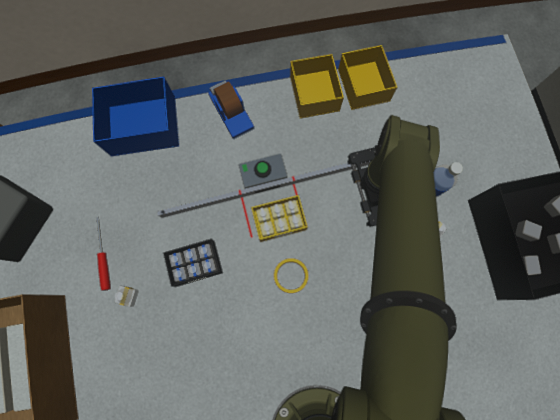

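>>> send_rows --plan "0 35 0 0 0;0 35 0 0 0;0 35 0 0 0;0 25 0 0 0;0 0 0 0 0"

```text
time: 13.17
eef_pos: [555.6, -104.3, 39.4]
ee_rot: [-0.002, 0.683, 0.73, 0.001]
ft_force: [-0.0, 1.3, 0.2]
gripper_width: 43.4
finger_force: 0.0
```

>>> send_rows --plan "0 0 0 0 0;0 0 0 0 0"

```text
time: 13.33
eef_pos: [555.6, -112.8, 39.8]
ee_rot: [0.0, 0.686, 0.727, -0.0]
ft_force: [0.8, -0.1, -1.2]
gripper_width: 43.3
finger_force: 0.0
```

>>> send_rows --plan "0 8 0 0 0;0 7 0 0 0;0 4 0 0 0;0 3 0 0 0;0 3 0 0 0"

```text
time: 13.75
eef_pos: [554.0, -87.2, 39.5]
ee_rot: [0.0, 0.686, 0.727, -0.0]
ft_force: [-0.6, -2.3, -0.4]
gripper_width: 43.5
finger_force: 1.1
```

>>> send_rows --plan "0 3 0 0 0;0 2 0 0 0;0 1 0 0 0;0 0 0 0 0;0 0 0 0 0"

```text
time: 14.17
eef_pos: [553.6, -80.5, 39.5]
ee_rot: [-0.0, 0.686, 0.727, 0.0]
ft_force: [-0.6, -0.7, -0.2]
gripper_width: 43.6
finger_force: 0.4
```

>>> send_rows --plan "0 -10 0 0 0;0 -20 0 0 0;0 -30 0 0 0;0 -30 0 -10 0;0 -25 0 -20 0"

```text
time: 14.58
eef_pos: [558.3, -197.5, 67.7]
ee_rot: [-0.002, 0.686, 0.727, -0.001]
ft_force: [0.3, 0.3, -0.6]
gripper_width: 43.5
finger_force: 0.0
```

>>> send_rows --plan "-1 -10 0 -30 0;-1 0 0 -20 0.05;-1 0 0 -5 0.1205"

```text
time: 14.83
eef_pos: [562.9, -208.5, 128.9]
ee_rot: [0.003, 0.748, 0.664, 0.002]
ft_force: [0.7, -0.4, 0.2]
gripper_width: 56.2
finger_force: 0.0
```

```bash
python3 look.py 547 -4 .063 5
```

```text
[ 5.46950697e+02 -3.57846746e+00  6.42605115e-02] 0.1472989881405723 (np.float64(-88.71854974067378), np.float64(0.10731751114612553))
[ 5.46139583e+02 -1.93146579e+00  8.92412447e-02] 0.10093864468864469 (np.float64(-89.4243625528674), np.float64(1.802118194333357))
[ 5.47456253e+02 -4.11785229e+00  5.62245465e-02] 0.03270248899889989 (np.float64(-88.24795618931694), np.float64(-0.46282618899330075))
[ 562.11705162 -206.59195727  126.51536499] (np.float64(-86.36367431370459), np.float64(-203.45827365409926)) [-0.37534851  0.17476302 -0.64603651]
```

>>> send_rows --plan "-1 0 0 0 0.1163;-1 0 0 0 0.1163;-1 0 0 0 0.1163;-1 0 0 0 0.1163;-1 0 0 0 0.1163"

```text
time: 15.35
eef_pos: [560.3, -205.1, 123.2]
ee_rot: [-0.001, 0.906, 0.424, -0.001]
ft_force: [-0.4, -0.7, 0.1]
gripper_width: 86.3
finger_force: 0.0
```

>>> send_rows --plan "-1 0 0 0 0.1163;-1 0 0 0 0.1163;-1 0 0 0 0.1163;-1 0 0 0 0.1163;-1 0 0 0 0.1163"

```text
time: 15.77
eef_pos: [560.3, -205.1, 123.2]
ee_rot: [-0.001, 0.989, 0.147, -0.001]
ft_force: [-0.5, -0.2, -0.9]
gripper_width: 87.0
finger_force: 0.0
```

>>> send_rows --plan "-1 0 0 0 0.1163;-1 0 0 0 0.1163;-1 -12 -30 0 0;-1 -12 -32 0 0;-1 -12 -32 0 0"

```text
time: 16.18
eef_pos: [517.6, -113.3, 123.1]
ee_rot: [0.0, 0.999, 0.033, -0.001]
ft_force: [0.5, 0.8, -0.1]
gripper_width: 86.5
finger_force: 0.0
```

>>> send_rows --plan "-1 -12 -32 0 0;-1 -12 -32 0 0;-1 -12 -30 0 0;-1 -6 -15 0 0;-1 0 0 0 0"

```text
time: 16.6
eef_pos: [467.9, -3.5, 123.4]
ee_rot: [-0.001, 0.999, 0.037, -0.001]
ft_force: [-0.4, 0.1, -0.7]
gripper_width: 87.0
finger_force: 0.0
```

>>> send_rows --plan "-1 0 0 0 0;-1 0 0 0 0"

```text
time: 16.77
eef_pos: [470.4, -8.8, 124.2]
ee_rot: [0.0, 0.999, 0.032, -0.0]
ft_force: [-0.4, -0.7, -0.4]
gripper_width: 86.9
finger_force: 0.0
```

>>> send_rows --plan "-1 0 0 34 0;-1 0 0 32 0;-1 0 0 14 0;-1 0 0 4 0;-1 4 0 0 0"

```text
time: 17.18
eef_pos: [473.1, -9.1, 39.3]
ee_rot: [0.001, 1.0, 0.031, -0.002]
ft_force: [-0.2, -0.1, 0.7]
gripper_width: 86.9
finger_force: 0.0
```

>>> send_rows --plan "-1 5 0 0 0;-1 4 0 0 0;-1 4 0 0 0;-1 4 0 0 0;-1 4 0 0 0"

```text
time: 17.6
eef_pos: [494.9, -6.3, 41.0]
ee_rot: [-0.0, 1.0, 0.032, -0.001]
ft_force: [-4.2, -0.8, 3.1]
gripper_width: 87.0
finger_force: 2.0
```

>>> send_rows --plan "-1 5 0 0 0;-1 5 0 0 0;-1 5 0 0 0;-1 5 0 0 0;-1 4 0 0 0"

```text
time: 18.02
eef_pos: [519.8, -4.6, 40.5]
ee_rot: [-0.0, 0.999, 0.032, 0.0]
ft_force: [-4.6, -0.4, 3.9]
gripper_width: 86.7
finger_force: 1.9
```

>>> send_rows --plan "-1 3 0 0 0;-1 3 0 0 0;-1 2 0 0 0;-1 2 0 0 0;-1 1 0 0 0"

```text
time: 18.43
eef_pos: [530.5, -4.0, 40.5]
ee_rot: [0.0, 1.0, 0.032, 0.0]
ft_force: [-2.3, -0.2, 1.4]
gripper_width: 87.2
finger_force: 1.6
```

>>> send_rows --plan "-1 1 0 0 0;-1 1 0 0 0;-1 1 0 0 0;-1 0 0 0 0"

```text
time: 18.77
eef_pos: [533.6, -3.8, 40.5]
ee_rot: [0.0, 0.999, 0.032, 0.0]
ft_force: [-1.3, -0.7, -0.3]
gripper_width: 87.3
finger_force: 0.7
```

>>> send_rows --plan "-1 1 0 0 0;-1 1 0 0 0;-1 0 0 0 0"

```text
time: 19.02
eef_pos: [534.1, -3.8, 40.5]
ee_rot: [-0.0, 1.0, 0.031, -0.001]
ft_force: [-6.1, -0.1, 3.9]
gripper_width: 86.9
finger_force: 3.0
```

>>> send_rows --plan "-1 1 0 0 0;-1 1 0 0 0;-1 0 0 0 0"

```text
time: 19.27
eef_pos: [534.2, -3.7, 40.2]
ee_rot: [-0.0, 1.0, 0.031, -0.003]
ft_force: [-10.7, 0.4, 7.8]
gripper_width: 87.2
finger_force: 5.5
```

>>> send_rows --plan "-1 -4 0 0 0;-1 -6 0 0 0;-1 -15 0 0 0;-1 -20 0 0 0;-1 -10 0 -20 0"

```text
time: 19.68
eef_pos: [478.2, -7.3, 57.7]
ee_rot: [0.0, 0.999, 0.032, -0.003]
ft_force: [0.0, 0.2, 0.3]
gripper_width: 86.9
finger_force: 0.0
```

>>> send_rows --plan "1 0 0 -35 0;1 0 0 -35 0;1 0 0 -10 0;1 0 0 0 0;1 0 0 0 0"

```text
time: 20.1
eef_pos: [483.0, -6.8, 141.1]
ee_rot: [-0.0, 0.999, 0.032, 0.001]
ft_force: [0.0, 0.4, -0.4]
gripper_width: 61.5
finger_force: 0.0
```

```bash
python3 look.py 590 -1 .063 6
python3 - <<'E'
import cv2
a=cv2.imread("pics/top_6.png")[120:290,150:390]; cv2.imwrite("pics/crop6.png",cv2.resize(a,None,fx=3.2,fy=3.2,interpolation=cv2.INTER_CUBIC))
E
```

```text
[ 5.96148170e+02 -1.02594388e-01  1.96829263e-01] 66.5702876984127 (np.float64(-39.39984192512474), np.float64(0.4789040808010119))
[5.86224291e+02 1.29125323e+00 1.30568439e-01] 0.21266121031746033 (np.float64(-49.21627953113712), np.float64(2.494777428537485))
[6.50893246e+02 1.09168266e+01 9.35212648e-02] 65.73611111111111 (np.float64(15.930393070461953), np.float64(8.029805467367328))
[481.50421017  -6.99496828 139.2635862 ] (np.float64(-154.25029863269467), np.float64(0.8179962784686712)) [-0.01185357 -0.2255738  -0.86209394]
```

View pics/crop6.png

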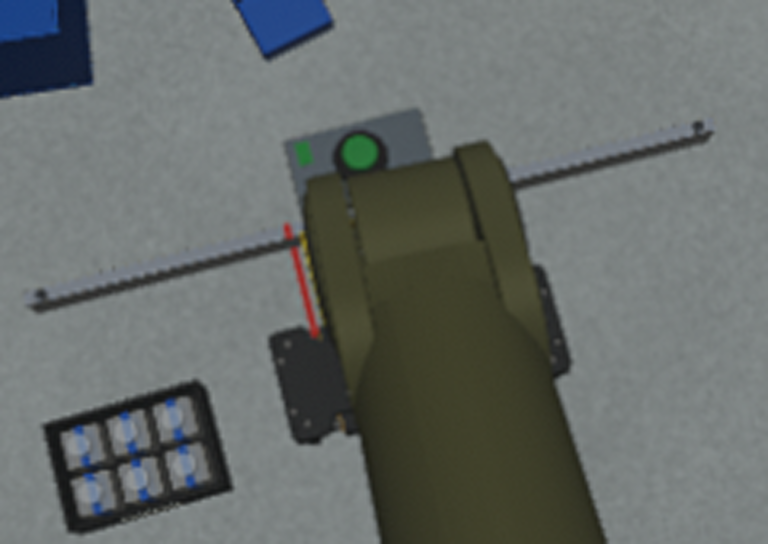

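The arm hides the tray in this view. I'll step aside to check the seating before pressing the button.

>>> send_rows --plan "1 10 30 -10 0;1 10 38 -10 0;1 0 38 0 0;1 0 38 0 0;1 0 38 0 0"

```text
time: 20.62
eef_pos: [513.0, -188.9, 158.9]
ee_rot: [-0.0, 0.999, 0.032, -0.001]
ft_force: [0.2, -0.3, -0.8]
gripper_width: 20.2
finger_force: 0.0
```

>>> send_rows --plan "1 0 30 0 0;1 0 15 0 0;1 0 0 0 0"

```text
time: 20.87
eef_pos: [514.7, -237.3, 158.8]
ee_rot: [0.001, 1.0, 0.028, -0.002]
ft_force: [0.4, -0.6, 0.9]
gripper_width: 3.0
finger_force: 0.0
```

```bash
python3 look.py 590 -1 .063 7
python3 - <<'E'
import cv2
a=cv2.imread("pics/top_7.png")[120:290,150:390]; cv2.imwrite("pics/crop7.png",cv2.resize(a,None,fx=3.2,fy=3.2,interpolation=cv2.INTER_CUBIC))
E
```

```text
[ 5.89666127e+02 -8.20127872e-01  6.96009511e-02] 0.26688924520167395 (np.float64(-45.91420066120158), np.float64(0.17089272265543043))
[5.86507297e+02 1.55851292e+00 1.25721759e-01] 0.20632158372827805 (np.float64(-48.917008487613245), np.float64(2.7436893132173643))
[ 5.90518410e+02 -1.28413263e+00  6.04760895e-02] 0.03518878400888396 (np.float64(-45.09282075172582), np.float64(-0.34584988282872553))
[ 515.69563892 -232.08458378  158.77147761] (np.float64(-134.29796747909822), np.float64(-225.97771198618815)) [-0.08941698  0.2869424  -0.2786552 ]
```

View pics/crop7.png

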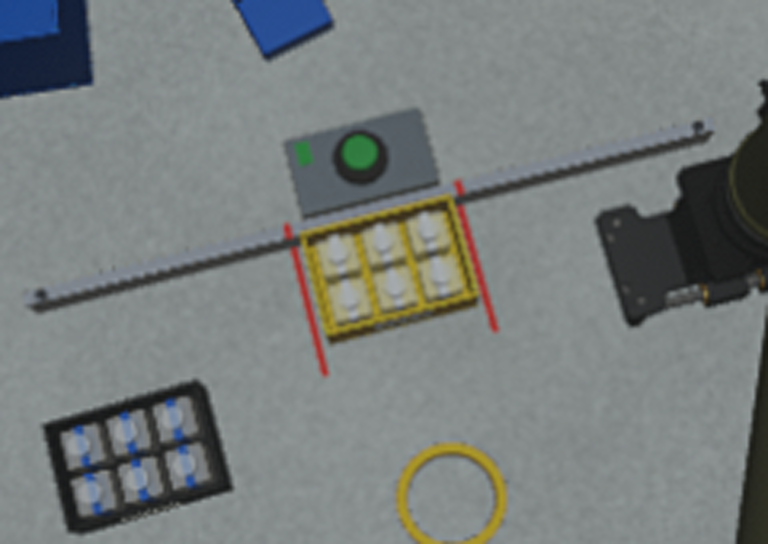

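The tray is flush and centred: about x -45, y -0.3, square within 0.01 rad. Next I'll move over the button at about (683, 5, 60).

>>> send_rows --plan "1 22 -27 0 0;1 22 -28 0 0;1 22 -28 0 0;1 22 -28 0 0;1 22 -28 0 0"

```text
time: 21.38
eef_pos: [617.8, -82.1, 159.6]
ee_rot: [-0.001, 0.999, 0.033, -0.001]
ft_force: [0.9, 0.2, -0.1]
gripper_width: 0.3
finger_force: 0.0
```

>>> send_rows --plan "1 22 -28 0 0;1 22 -28 0 0;1 18 -21 0 0;1 10 -10 0 0;1 0 0 0 0"

```text
time: 21.8
eef_pos: [684.6, 13.3, 158.7]
ee_rot: [-0.002, 0.999, 0.037, -0.001]
ft_force: [-0.8, 0.6, 0.5]
gripper_width: 0.3
finger_force: 0.0
```

>>> send_rows --plan "1 0 0 0 0;1 0 0 0 0;1 0 0 0 0"

```text
time: 22.05
eef_pos: [683.0, 3.4, 160.5]
ee_rot: [0.0, 1.0, 0.031, -0.0]
ft_force: [0.8, -0.3, 0.3]
gripper_width: 0.4
finger_force: 0.0
```

>>> send_rows --plan "1 0 -1.5 25 0;1 0 0 25 0;1 0 0 12 0;1 0 0 6 0;1 0 0 0 0"

```text
time: 22.47
eef_pos: [682.6, 5.4, 91.2]
ee_rot: [0.0, 1.0, 0.031, -0.001]
ft_force: [0.4, -0.7, 0.3]
gripper_width: 0.7
finger_force: 0.0
```

>>> send_rows --plan "1 0 0 2 0;1 0 0 2 0;1 0 0 2 0;1 0 0 2 0;1 0 0 0 0"

```text
time: 22.88
eef_pos: [684.9, 6.0, 85.6]
ee_rot: [0.0, 1.0, 0.032, 0.001]
ft_force: [1.5, 0.3, 3.7]
gripper_width: 0.2
finger_force: 1.8
```

>>> send_rows --plan "1 0 0 2 0;1 0 0 2 0;1 0 0 0 0"

```text
time: 23.13
eef_pos: [685.0, 5.9, 83.4]
ee_rot: [-0.0, 1.0, 0.031, 0.001]
ft_force: [-1.7, -1.0, 12.9]
gripper_width: 0.1
finger_force: 6.4
```

>>> send_rows --plan "1 0 0 2 0;1 0 0 1 0;1 0 0 0 0"

```text
time: 23.38
eef_pos: [685.1, 5.9, 83.1]
ee_rot: [-0.001, 1.0, 0.031, 0.002]
ft_force: [-8.1, -0.1, 26.0]
gripper_width: -0.0
finger_force: 12.6
```

The force climbs steeply at 83.1, so the button looks bottomed. I'll release slowly and watch force against height to confirm the travel.

>>> send_rows --plan "1 0 0 -2 0;1 0 0 -2 0;1 0 0 0 0;1 0 0 0 0"

```text
time: 23.72
eef_pos: [685.0, 6.0, 83.5]
ee_rot: [-0.0, 1.0, 0.032, 0.001]
ft_force: [-0.6, -1.2, 9.0]
gripper_width: 0.4
finger_force: 4.2
```

>>> send_rows --plan "1 0 0 -1 0;1 0 0 0 0;1 0 0 0 0"

```text
time: 23.97
eef_pos: [684.9, 6.0, 83.6]
ee_rot: [0.0, 1.0, 0.032, 0.001]
ft_force: [2.3, 0.8, 5.1]
gripper_width: 0.5
finger_force: 2.4
```

>>> send_rows --plan "1 0 0 -1.5 0;1 0 0 0 0;1 0 0 0 0"

```text
time: 24.22
eef_pos: [684.6, 6.1, 84.5]
ee_rot: [0.0, 1.0, 0.032, 0.001]
ft_force: [2.8, -0.8, 4.3]
gripper_width: -0.1
finger_force: 2.1
```

>>> send_rows --plan "1 0 0 -1.5 0;1 0 0 0 0;1 0 0 0 0"

```text
time: 24.47
eef_pos: [683.8, 6.3, 85.5]
ee_rot: [-0.0, 0.999, 0.032, 0.0]
ft_force: [2.8, -0.8, 3.6]
gripper_width: 0.2
finger_force: 1.8
```

>>> send_rows --plan "1 0 0 -1.5 0;1 0 0 0 0;1 0 0 0 0"

```text
time: 24.72
eef_pos: [683.5, 6.5, 86.8]
ee_rot: [-0.0, 0.999, 0.032, -0.0]
ft_force: [1.1, -0.6, 2.6]
gripper_width: 0.6
finger_force: 1.5
```

The spring curve gives about 0.8 N/mm and 5 N at the bottom, so the button was fully pressed. I'll lift clear and check.

>>> send_rows --plan "1 0 0 -5 0;1 0 0 -15 0;1 0 0 -30 0;1 0 0 -35 0;1 0 0 -30 0"

```text
time: 25.13
eef_pos: [682.3, 6.6, 202.5]
ee_rot: [-0.0, 0.999, 0.032, -0.002]
ft_force: [1.0, -0.4, 0.0]
gripper_width: 0.4
finger_force: 0.0
```

>>> send_rows --plan "1 -10 30 0 0;1 -20 35 0 0;1 -20 35 0 0;1 -20 35 0 0;1 -20 35 0 0"

```text
time: 25.55
eef_pos: [602.4, -169.8, 201.1]
ee_rot: [-0.001, 0.999, 0.032, -0.002]
ft_force: [0.8, -0.5, 0.7]
gripper_width: 0.9
finger_force: 0.0
```

>>> send_rows --plan "1 -10 30 0 0;1 0 20 0 0;1 0 10 0 0;1 0 0 0 0;1 0 0 0 0"

```text
time: 25.97
eef_pos: [598.5, -228.1, 201.2]
ee_rot: [-0.001, 0.999, 0.032, -0.001]
ft_force: [0.4, 0.5, 0.0]
gripper_width: 0.2
finger_force: 0.0
```

```bash
python3 look.py 590 -1 .063 8
```

```text
[ 5.89666127e+02 -8.20127872e-01  6.96009511e-02] 0.26688924520167395 (np.float64(-45.91420066120158), np.float64(0.17089272265543043))
[5.86507297e+02 1.55851292e+00 1.25721759e-01] 0.20632158372827805 (np.float64(-48.917008487613245), np.float64(2.7436893132173643))
[ 5.90518410e+02 -1.28413263e+00  6.04760895e-02] 0.03518878400888396 (np.float64(-45.09282075172582), np.float64(-0.34584988282872553))
[ 599.26190666 -226.60435421  201.40013536] (np.float64(-50.552456031238776), np.float64(-225.76954730855715)) [-1.08770327 -0.17240625 -0.21686509]
```

View pics/top_8.png

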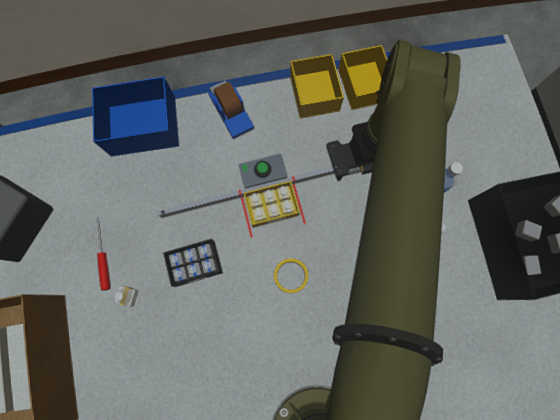

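The tray at (271,203) is flush between the red lines, the button at (263,168) is up, the bystanders in view (housing B is behind the arm) are where they started and the arm is clear, so I'm handing in.

```bash
python3 -c "
from station import job
print(job.sign_off())"
```

```text
the job is handed in; nothing more can be done
None
```

The job is handed in, but sign-off returned no verdict: by the top camera the yellow tray sits flush and square to the fence, within 1 mm of centre; the green button was pressed fully down and released; the arm is clear and the visible bystanders look unmoved (housing B was hidden behind the arm).

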